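# Lock an eyepiece in the clamping jig

### The arm

A 6-joint arm with a two-finger parallel gripper is mounted at the origin on the work surface. World frame = base frame: x ahead of the robot, y to its left, z up, the work surface at z = 0. Lengths are in m, angles in rad, forces in N, time in s.
With the tool pointing down it reaches from about 0.35 to 0.775 m from the base axis. Payload 5.5 kg.
Tool frame: the origin (TCP) lies midway between the tips of the shut fingers; the grasp point (between the pads) lies 19 mm behind it; z points along the fingers, y is the line along which they close (so a half turn about z gives the same grasp; the last joint's range is limited). The gripper opens to 85 mm and grips with 20 to 120 N. Pads are 22 mm wide; open, the fingers measure 114 mm over their backs; the gripper's body (76 mm by 85 mm) begins 54 mm behind the grasp point. The pads swing forward as they close: fully open they stand 13 mm farther back than shut.
Start: joints at [1.053, 0.313, 0.046, 1.304, 0, 1.431], TCP at [0.212, 0.534, 0.231] pointing down, gripper open.
Joint ranges: [-2.76, 2.76], [-0.86, 1.69], [-1.03, 1.26], [-2.2, 2.34], [-1.47, 1.5], [-3.14, 3.14]. Speed limits (rad/s): [2.57, 2.57, 3.14, 3.14, 3.14, 3.14].

### API

Orientations are given as a unit quaternion [w, x, y, z].
In Python, from workcell import env gives the robot as it stands. The module is installed in compiled form; this text tells all that it offers.
- The arm moves only by the tool servo_tool, never from a script. Its argument "increments" is a list of rows, each an object of numbers: "grip": the closure, from 0 (fully open) to 1 (shut); "x", "y", "z": the shift along the tool's x, y, z in mm; "roll": the turn about the tool's z in degrees. In form: [{"grip": .., "x": .., "y": .., "z": .., "roll": ..}, ...]. A call has 1 to 5 rows; each row shifts and turns the commanded pose from where the row before left it, along the tool's axes as they then stand; what a row does not reach is not made up. A row lasts 1/12 s, in which the tool goes at most 41.7 mm and 7.16 degrees, less where a joint would pass 70% of its speed; a pose out of reach is approached as far as the arm can. A call is refused whole if a number of a shift passes 41.7 or a number of a turn 7.16, either way. A call with a gripper value outside its range is refused whole. The fingers move at their own pace and stop on an object; "grip_force" is the grip in N (left out, the last holds). Time passes only in rows, so rows that do not move let the fingers close. It gives the time, the measured TCP pose, the force, the opening and the grip force at its end, in the units of the state.
- env.get_state(): the state, without advancing time (a new reading comes with each control period).
- env.read_camera(name): name is "scene" or "top" or "wrist"; returns the picture (400x640x3 uint8, red, green, blue); there is no depth.
- env.get_calibration(name): a dict with "vertical_fov" (degrees; the focal length in pixels is half the picture's height over the tangent of half this angle, whatever the lens; pixels are square), "cx", "cy" (the principal point, pixels), "k1" (the pictures are not rectified: a ray, as slopes to the right and down, at radius r is drawn at 1 + k1 r^2 times it, then the intrinsics apply), "rvec" (rotation vector, rad) and "tvec" (3), from world to camera coordinates, as OpenCV has them; the wrist camera has in their place "tool_from_camera" (4x4, takes a point from camera to tool coordinates, whose origin is the TCP and whose axes are the flange's). Camera axes: x right, y down, z forward; pixel columns grow to the right and rows downward; lengths in m; the calibration is good to about 2 mm. A picture is of the moment at which its call begins: read the wrist's pose just before it. get_calibration takes no time and is no camera call.
- env.hand_in(): hands the job in; it is judged then, once.
The state is a dict: "clock": time; "joint_pos": joint angles; "qvel": joint speeds; "tau": joint torques, N m; "tcp_pos": TCP position; "orientation": TCP orientation; "wrist_force": force on the tool from outside, world axes, zero at the start; "ft_torque": the same for the moment, N m; "finger_gap": finger opening in m; "grip_force": force on a finger pad.
Only numpy, scipy, OpenCV 4.12 (cv2) and the standard library are available. Lean on these libraries where they do the work, as an engineer would, in place of code of your own. Each camera call takes 0.05 s, during which the arm holds its last target. There are 200 camera calls.

### The job

Stand the flanged eyepiece in the bore of the clamping jig, barrel down, until its flange sits flat on the block, and let go of it. Then push the cam lever through its quarter turn and press it firmly against its end stop, found by feel, with about 15 N for a second, never putting more than 25 N on the lever. Keep the eyepiece upright and leave everything else on the bench where it is.

Things in the scene. Friction and masses are not known exactly. Their poses are not given: they have to be found in the camera images.
- eyepiece_mid (a point): Centre, half-way up, of the eyepiece: loose, 130 g, 67 mm tall, standing upright, z up. From its foot up: steel barrel 30 mm in diameter, 28 mm long; black flange 52 mm in diameter, 5 mm thick; black grip head 36 mm in diameter, 34 mm tall. This point is 33.5 mm above the foot. Take it by the head, above the flange.
- jig: Aluminium clamping jig, a block 80 x 124 x 40 mm (x, y, z) fixed to the bench. Origin: centre of its underside. Its x and y axes turn with it. It carries the bore and, at its other end, the cam lever.
- jig_bore (a point): Centre of the mouth of the jig's bore, on the block's top face (40 mm above the bench). Bore 33 mm in diameter, 32 mm deep, rim bevelled by 3 mm. The barrel goes in until the flange rests flat on the block's top (eyepiece centre then 5.5 mm above this point).
- lever_pivot (a point): Point on the cam lever's upright turning axis, 54 mm above the bench, 58 mm from the bore (in the jig's axes at x = 0, y = -36 mm from its origin). A clamp nose, opposite the grip and 37 mm long with its underside 47.5 mm above the bench, turns over the eyepiece's flange as the lever closes.
- lever_grip (a point): Middle of the black round grip at the lever's outer end: 100 mm from the turning axis, 54 mm above the bench. The grip is 17 mm in diameter, runs from 70 to 130 mm from the axis, and is free beneath. The frame's x axis points outwards along the lever, y the way the grip moves while closing. Closed fingers standing upright beside it can push it; squeezing it counts as force on the lever too.
- lever: The cam lever; origin on its turning axis at the block's top, x pointing outwards along the grip. Open, the grip points roughly along the jig's -x; it closes anticlockwise seen from above through 1.571 rad to a rigid stop, roughly along the jig's -y. The stop pin is set differently each time, up to 0.25 rad either way: feel for it. It stays where left; and takes 4 to 7 N at the grip's middle.
- adapter: black plain cylinder, 42 mm in diameter and 50 mm tall, no flange; bystander. Origin: centre of its underside
- objective: steel microscope objective, 27 mm in diameter, 44 mm tall; bystander. Origin: centre of its underside
- brass_cap: brass cap, 32 mm in diameter, 16 mm tall; bystander. Origin: centre of its underside
- amber_bottle: amber bottle, 56 mm in diameter, 110 mm tall; bystander. Origin: centre of its underside
- slide_box: upright green slide box, 32 x 85 x 50 mm; bystander. Origin: centre of its underside
- screwdriver: small screwdriver, 150 mm long, lying on the bench; bystander. Origin: in its middle
- turret: black and steel nosepiece disc, 72 mm in diameter, 32 mm tall; bystander. Origin: centre of its underside

How it is judged:
By the outcome, as a careful person would: the job done as asked, in the order asked, and still so for the second after the job is handed in, with the robot touching nothing.
It also fails if it takes over 72 s, if anything falls off the work surface, if the arm or the gripper's body presses on something with over 40 N, if the wrist force passes 120 N, or if a joint passes its speed limit or range.

## Working session

There is one attempt and no reset: what is moved stays moved. The work goes in short steps, Python scripts to look and compute and a tool call to move; the robot and the scene stay as the last step left them, time stands still between calls to the robot, and variables do not carry over. Pictures are saved under pics/ and viewed, at most 10 in all, crops included, and the job is handed in when it is done.

Besides the shell and the picture viewer there is one more tool, called after "Emit:" in YAML: its name, and indented under it one key for each argument. servo_tool: Moves the arm, as the interface text tells. Its arguments: {"type":"object","properties":{"increments":{"type":"array"},"grip_force":{"type":"number"}},"required":["increments"]}

```bash
mkdir -p pics; cat > h.py <<'E'
import numpy as np, cv2
from workcell import env
from scipy.spatial.transform import Rotation as R
def cam(name, st=None):
    c=env.get_calibration(name); f=200/np.tan(np.radians(c["vertical_fov"])/2)
    K=np.array([[f,0,c["cx"]],[0,f,c["cy"]],[0,0,1]])
    if name=="wrist":
        st=st or env.get_state(); q=st["orientation"]
        T=np.eye(4);T[:3,:3]=R.from_quat([q[1],q[2],q[3],q[0]]).as_matrix();T[:3,3]=st["tcp_pos"]
        M=np.linalg.inv(T@np.array(c["tool_from_camera"]))
        rv=cv2.Rodrigues(M[:3,:3])[0];t=M[:3,3]
    else: rv=np.array(c["rvec"],float);t=np.array(c["tvec"],float)
    return K,np.array([c["k1"],0,0,0,0.]),rv,t
def ray(C,uv):
    K,d,rv,t=C; p=cv2.undistortPoints(np.array([[uv]],float),K,d)[0,0]
    Rm=cv2.Rodrigues(rv)[0]; return -Rm.T@t, Rm.T@np.array([p[0],p[1],1])
def onz(C,uv,z):
    o,v=ray(C,uv); return o+v*(z-o[2])/v[2]
def proj(C,P):
    K,d,rv,t=C; return cv2.projectPoints(np.array(P,float).reshape(-1,1,3),rv,t,K,d)[0][:,0]
def snap(name,fn):
    st=env.get_state(); im=env.read_camera(name); np.save(f"pics/{fn}.npy",im)
    cv2.imwrite(f"pics/{fn}.png",cv2.cvtColor(im,cv2.COLOR_RGB2BGR)); return im,cam(name,st),st
E
python3 - <<'E'
from h import *
for n in("top","scene"): snap(n,n+"0"); print(env.get_calibration(n))
st=env.get_state(); print({k:np.round(v,3).tolist() for k,v in st.items()})
print(env.get_calibration("wrist"))
E
```

```text
{'vertical_fov': 56.28339424651508, 'cx': 309.72160354520736, 'cy': 203.60057929935448, 'k1': -0.07666031338560458, 'rvec': array([ 2.18341055, -2.18438444,  0.12089367]), 'tvec': array([-0.02288474,  0.57810343,  0.77625561])}
{'vertical_fov': 54.45433144617613, 'cx': 318.6615341839422, 'cy': 203.23252274405462, 'k1': -0.025237044901548007, 'rvec': array([ 0.94176656,  2.4811989 , -1.10383573]), 'tvec': array([ 0.42194587, -0.20186592,  1.20374294])}
{'clock': 0.1, 'joint_pos': [1.053, 0.314, 0.045, 1.304, 0.0, 1.431], 'qvel': [0.001, -0.002, 0.002, -0.001, 0.001, -0.0], 'tau': [0.004, -48.173, 29.924, 0.013, -0.0, 0.0], 'tcp_pos': [0.212, 0.534, 0.23], 'orientation': [-0.0, 0.188, 0.982, -0.001], 'wrist_force': [0.292, -0.235, -0.86], 'ft_torque': [0.025, -0.02, -0.032], 'grip_force': 0.0, 'finger_gap': 0.085}
{'vertical_fov': 68.07908859695739, 'cx': 320.9651756059191, 'cy': 201.09293881233862, 'k1': -0.03894260590477483, 'tool_from_camera': array([[-1.02066094e-05, -9.64807807e-01, -2.62956073e-01,
         6.68284513e-02],
       [ 9.99999480e-01, -2.77984310e-04,  9.81132799e-04,
        -7.05706665e-04],
       [-1.01970225e-03, -2.62955926e-01,  9.64807308e-01,
        -1.42911001e-01],
       [ 0.00000000e+00,  0.00000000e+00,  0.00000000e+00,
         1.00000000e+00]])}
```

View pics/top0.png

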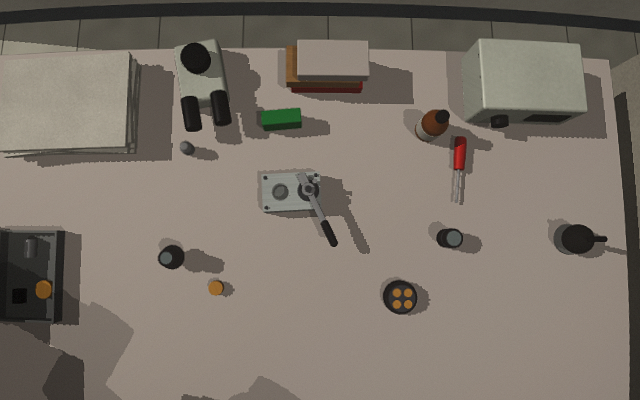

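View pics/scene0.png

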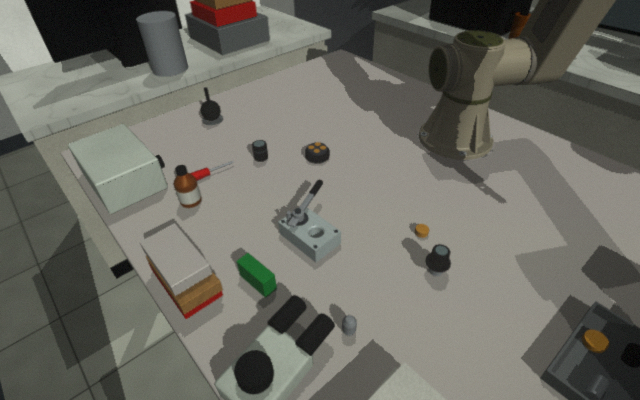

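The top view shows the eyepiece at about (171,257), with its flange visible at (438,258) in the scene view. The jig bore is at (280,191), the lever pivot at (308,189) and the black grip runs to (335,243). The plain adapter is at (450,238).

```bash
python3 - <<'E'
from h import *
T=cam("top");S=cam("scene")
print("campos",ray(T,(320,200))[0],ray(S,(320,200))[0])
for n,uv,z in[("bore",(280,191),.04),("pivot",(308,189),.06),("gripend",(335,243),.054),("grip0",(322,222),.054),("eye top",(165,258),.067),("eye flange",(172,257),.03),
 ("c1",(258,173),.04),("c2",(320,170),.04),("c3",(260,212),.04),("adapter",(454,238),.05),("cap",(216,288),.016),("obj",(187,147),.044),("box",(281,119),.05)]: print(n,onz(T,uv,z).round(4))
for n,uv,z in[("bore",(316,232),.04),("eye top",(440,250),.067),("gripend",(319,182),.054)]: print("S",n,onz(S,uv,z).round(4))
im=cv2.imread("pics/top0.png"); a=im[150:270,140:350]
cv2.imwrite("pics/c1.png",cv2.resize(a,None,fx=3.8,fy=3.8,interpolation=cv2.INTER_CUBIC))
E
```

```text
campos [ 0.50498407 -0.0075444   0.82597472] [0.98164648 0.50333937 0.67142007]
bore [0.6036 0.04   0.04  ]
pivot [ 0.6053 -0.019   0.06  ]
gripend [ 0.4942 -0.0746  0.054 ]
grip0 [ 0.5374 -0.0479  0.054 ]
eye top [0.4637 0.2707 0.067 ]
eye flange [0.4639 0.2693 0.03  ]
c1 [0.6421 0.087  0.04  ]
c2 [ 0.6488 -0.0449  0.04  ]
c3 [0.5591 0.0818 0.04  ]
adapter [ 0.5033 -0.3269  0.05  ]
cap [0.3976 0.1775 0.016 ]
obj [0.6979 0.2395 0.044 ]
box [0.7573 0.0384 0.05  ]
S bore [0.6038 0.0425 0.04  ]
S eye top [0.4664 0.2688 0.067 ]
S gripend [ 0.4945 -0.0722  0.054 ]
```

View pics/c1.png

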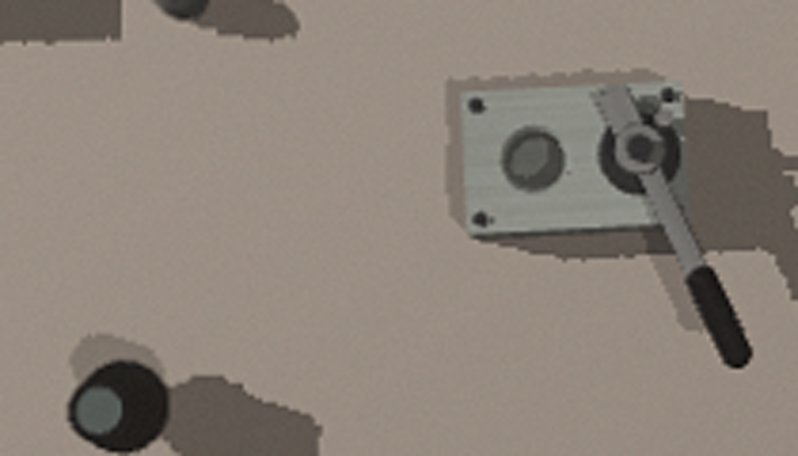

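Both views agree: the eyepiece is at about (0.465, 0.270) and the bore at about (0.604, 0.041). I'll move above the eyepiece.

Emit:
servo_tool:
  increments:
    - {"grip": 0, "x": -33, "y": -15, "z": 8}
    - {"x": -33, "y": -15, "z": 8}
    - {"x": -33, "y": -15, "z": 8}
    - {"x": -33, "y": -15, "z": 8}
    - {"x": -33, "y": -15, "z": 8}

```text
invalid input at $.increments[0]: expected keys grip, x, y, z, roll
```

Emit:
servo_tool:
  increments:
    - {"grip": 0, "x": -33, "y": -15, "z": 8}
    - {"x": -33, "y": -15, "z": 8}
    - {"x": -33, "y": -15, "z": 8}
    - {"x": -33, "y": -15, "z": 8}
    - {"x": -33, "y": -15, "z": 8}

```text
invalid input at $.increments[0]: expected keys grip, x, y, z, roll
```

Emit:
servo_tool:
  increments:
    - {"grip": 0, "roll": 7}
    - {"roll": 7}
    - {"roll": 7}
    - {"roll": 7}
    - {"roll": 7}

```text
invalid input at $.increments[0]: expected keys grip, x, y, z, roll
```

Emit:
servo_tool:
  increments:
    - {"grip": 0, "roll": 7}
    - {"roll": 7}
    - {"roll": 7}
    - {"roll": 7}
    - {"roll": 5}

```text
invalid input at $.increments[0]: expected keys grip, x, y, z, roll
```

Emit:
servo_tool:
  increments:
    - {"grip": 0}
    - {"grip": 0}
    - {"grip": 0}

```text
invalid input at $.increments[0]: expected keys grip, x, y, z, roll
```

```bash
python3 - <<'E'
from h import *
im,C,st=snap("wrist","w1"); print(st["tcp_pos"],st["orientation"],st["joint_pos"]); print(proj(C,[[.465,.270,.067]]))
E
```

```text
[0.21186618 0.53403068 0.23047577] [-2.84997971e-04  1.87789022e-01  9.82209020e-01 -8.02014721e-04] [1.05340012e+00 3.13941492e-01 4.50606139e-02 1.30361760e+00
 2.20436658e-05 1.43122151e+00]
[[212.26970607 420.07025403]]
```

View pics/w1.png

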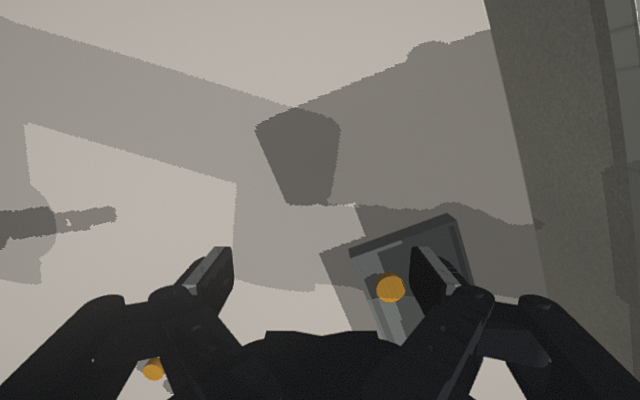

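The move was refused because every row needs all five keys; the picture shows only the start pose, with the fingertips near (220,255) and (425,255). I'll resend.

Emit:
servo_tool:
  increments:
    - {"grip": 0, "x": -33, "y": -15, "z": 8, "roll": 0}
    - {"grip": 0, "x": -33, "y": -15, "z": 8, "roll": 0}
    - {"grip": 0, "x": -33, "y": -15, "z": 8, "roll": 0}
    - {"grip": 0, "x": -33, "y": -15, "z": 8, "roll": 0}
    - {"grip": 0, "x": -33, "y": -15, "z": 8, "roll": 0}

```text
clock: 0.57
tcp_pos: [0.3384, 0.4025, 0.1907]
orientation: [-0.0, 0.187, 0.982, -0.0]
wrist_force: [1.3, 1.5, -0.1]
finger_gap: 0.0856
grip_force: 0.0
```

Emit:
servo_tool:
  increments:
    - {"grip": 0, "x": -33, "y": -15, "z": 8, "roll": 0}
    - {"grip": 0, "x": -33, "y": -15, "z": 8, "roll": 0}
    - {"grip": 0, "x": -33, "y": -15, "z": 8, "roll": 0}
    - {"grip": 0, "x": -33, "y": -15, "z": 8, "roll": 0}
    - {"grip": 0, "x": -33, "y": -15, "z": 8, "roll": 0}

```text
clock: 0.98
tcp_pos: [0.4643, 0.2718, 0.1508]
orientation: [-0.0, 0.188, 0.982, -0.0]
wrist_force: [1.4, 1.1, -0.7]
finger_gap: 0.0853
grip_force: 0.0
```

Emit:
servo_tool:
  increments:
    - {"grip": 0, "x": 0, "y": 0, "z": 0, "roll": 7}
    - {"grip": 0, "x": 0, "y": 0, "z": 0, "roll": 7}
    - {"grip": 0, "x": 0, "y": 0, "z": 0, "roll": 7}
    - {"grip": 0, "x": 0, "y": 0, "z": 0, "roll": 7}
    - {"grip": 0, "x": 0, "y": 0, "z": 0, "roll": 7}

```text
clock: 1.4
tcp_pos: [0.4634, 0.273, 0.1509]
orientation: [-0.0, 0.477, 0.879, -0.0]
wrist_force: [-0.2, -0.2, 0.3]
finger_gap: 0.0851
grip_force: 0.0
```

Emit:
servo_tool:
  increments:
    - {"grip": 0, "x": 0, "y": 0, "z": 0, "roll": 7}
    - {"grip": 0, "x": 0, "y": 0, "z": 0, "roll": 7}
    - {"grip": 0, "x": 0, "y": 0, "z": 0, "roll": 7}
    - {"grip": 0, "x": 0, "y": 0, "z": 0, "roll": 7}
    - {"grip": 0, "x": 0, "y": 0, "z": 0, "roll": 0}

```text
clock: 1.82
tcp_pos: [0.4633, 0.2732, 0.151]
orientation: [-0.0, 0.674, 0.738, -0.0]
wrist_force: [-0.2, -0.3, -0.1]
finger_gap: 0.0855
grip_force: 0.0
```

Emit:
servo_tool:
  increments:
    - {"grip": 0, "x": 0, "y": 0, "z": 0, "roll": 0}
    - {"grip": 0, "x": 0, "y": 0, "z": 0, "roll": 0}

```text
clock: 1.98
tcp_pos: [0.4634, 0.2733, 0.1512]
orientation: [-0.0, 0.672, 0.74, -0.0]
wrist_force: [-0.8, -0.3, -0.6]
finger_gap: 0.0851
grip_force: 0.0
```

```bash
python3 - <<'E'
from h import *
im,C,st=snap("wrist","w2"); print(st["tcp_pos"],st["orientation"],st["joint_pos"]); print(proj(C,[[.465,.270,.067]]))
E
```

```text
[0.46342096 0.27328929 0.15115206] [-7.09756818e-05  6.72208820e-01  7.40361589e-01 -1.20932075e-04] [ 3.83562850e-01  2.79832049e-01 -1.99904682e-01  1.09133913e+00
  2.26044700e-05  1.85793926e+00]
[[323.20080038 210.44624719]]
```

View pics/w2.png

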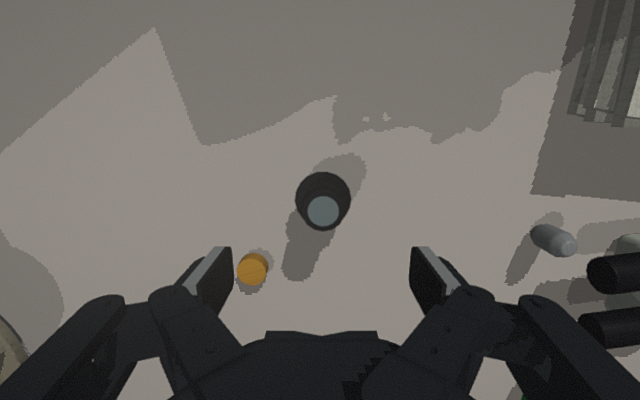

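The lens disc is at (323,211), where my estimate projects, so the eyepiece position is confirmed. I'll descend and grip.

Emit:
servo_tool:
  increments:
    - {"grip": 0, "x": -3.4, "y": 1.3, "z": 15, "roll": 0}
    - {"grip": 0, "x": 0, "y": 0, "z": 30, "roll": 0}
    - {"grip": 0, "x": 0, "y": 0, "z": 30, "roll": 0}
    - {"grip": 0, "x": 0, "y": 0, "z": 25, "roll": 0}
    - {"grip": 0, "x": 0, "y": 0, "z": 15, "roll": 0}

```text
clock: 2.45
tcp_pos: [0.4635, 0.2694, 0.0336]
orientation: [-0.001, 0.673, 0.74, -0.001]
wrist_force: [-0.2, 0.2, 0.1]
finger_gap: 0.0856
grip_force: 0.0
```

Emit:
servo_tool:
  increments:
    - {"grip": 0, "x": 0, "y": 0, "z": 0, "roll": 0}
    - {"grip": 1, "x": 0, "y": 0, "z": 0, "roll": 0}
    - {"grip": 1, "x": 0, "y": 0, "z": 0, "roll": 0}
    - {"grip": 1, "x": 0, "y": 0, "z": 0, "roll": 0}
    - {"grip": 1, "x": 0, "y": 0, "z": 0, "roll": 0}
  grip_force: 40

```text
clock: 2.87
tcp_pos: [0.4663, 0.2706, 0.0378]
orientation: [0.001, 0.673, 0.739, 0.001]
wrist_force: [-0.2, 0.0, 0.2]
finger_gap: 0.0388
grip_force: 0.0
```

Emit:
servo_tool:
  increments:
    - {"grip": 1, "x": 0, "y": 0, "z": 0, "roll": 0}
    - {"grip": 1, "x": 0, "y": 0, "z": 0, "roll": 0}
    - {"grip": 1, "x": 0, "y": 0, "z": 0, "roll": 0}
    - {"grip": 1, "x": 0, "y": 0, "z": 0, "roll": 0}
    - {"grip": 1, "x": 0, "y": 0, "z": 0, "roll": 0}

```text
clock: 3.28
tcp_pos: [0.4662, 0.2706, 0.0379]
orientation: [0.001, 0.673, 0.739, 0.001]
wrist_force: [-0.9, -0.4, 5.8]
finger_gap: 0.0348
grip_force: 39.7
```

Emit:
servo_tool:
  increments:
    - {"grip": 1, "x": 0, "y": 0, "z": -10, "roll": 0}
    - {"grip": 1, "x": 0, "y": 0, "z": -30, "roll": 0}
    - {"grip": 1, "x": 0, "y": 0, "z": -30, "roll": 0}
    - {"grip": 1, "x": 0, "y": 0, "z": -30, "roll": 0}
    - {"grip": 1, "x": -15, "y": 6, "z": -5, "roll": 0}

```text
clock: 3.7
tcp_pos: [0.4742, 0.2581, 0.1473]
orientation: [0.001, 0.672, 0.74, 0.004]
wrist_force: [2.1, -0.2, -1.1]
finger_gap: 0.0348
grip_force: 40.3
```

Emit:
servo_tool:
  increments:
    - {"grip": 1, "x": -30, "y": 12, "z": 0, "roll": 0}
    - {"grip": 1, "x": -30, "y": 12, "z": 0, "roll": 0}
    - {"grip": 1, "x": -30, "y": 12, "z": 0, "roll": 0}
    - {"grip": 1, "x": -30, "y": 12, "z": 0, "roll": 0}
    - {"grip": 1, "x": -30, "y": 12, "z": 0, "roll": 0}

```text
clock: 4.12
tcp_pos: [0.5466, 0.1106, 0.1421]
orientation: [0.0, 0.673, 0.74, 0.0]
wrist_force: [0.1, -0.0, -1.4]
finger_gap: 0.035
grip_force: 40.3
```

Emit:
servo_tool:
  increments:
    - {"grip": 1, "x": -30, "y": 12, "z": 0, "roll": 0}
    - {"grip": 1, "x": -30, "y": 12, "z": 0, "roll": 0}
    - {"grip": 1, "x": -30, "y": 12, "z": 0, "roll": 0}
    - {"grip": 1, "x": -30, "y": 12, "z": 0, "roll": 0}
    - {"grip": 1, "x": 0, "y": 0, "z": 0, "roll": 0}

```text
clock: 4.53
tcp_pos: [0.6081, -0.0084, 0.1418]
orientation: [0.002, 0.675, 0.738, 0.0]
wrist_force: [0.7, 0.4, 0.1]
finger_gap: 0.0346
grip_force: 40.3
```

Emit:
servo_tool:
  increments:
    - {"grip": 1, "x": 0, "y": 0, "z": 0, "roll": 0}
    - {"grip": 1, "x": 0, "y": 0, "z": 0, "roll": 0}

```text
clock: 4.7
tcp_pos: [0.6046, -0.0029, 0.1414]
orientation: [-0.001, 0.673, 0.739, -0.0]
wrist_force: [0.1, -0.3, -1.1]
finger_gap: 0.0344
grip_force: 40.3
```

```bash
python3 - <<'E'
from h import *
im,C,st=snap("wrist","w3"); print(st["tcp_pos"],st["orientation"],st["joint_pos"],st["wrist_force"],st["finger_gap"]); print(proj(C,[[.604,.041,.04],[.606,-.0185,.054]]))
E
```

```text
[ 0.60464567 -0.00290251  0.14136756] [-5.62740013e-04  6.73479886e-01  7.39205329e-01 -9.08571317e-05] [-1.37740563e-01  4.09491077e-01 -3.72312357e-02  1.12510495e+00
  4.86720852e-04  1.34007219e+00] [ 0.13894711 -0.26081865 -1.08037917] 0.03439773808753657
[[325.90710629 149.08166558]
 [321.56318534 223.59432098]]
```

View pics/w3.png

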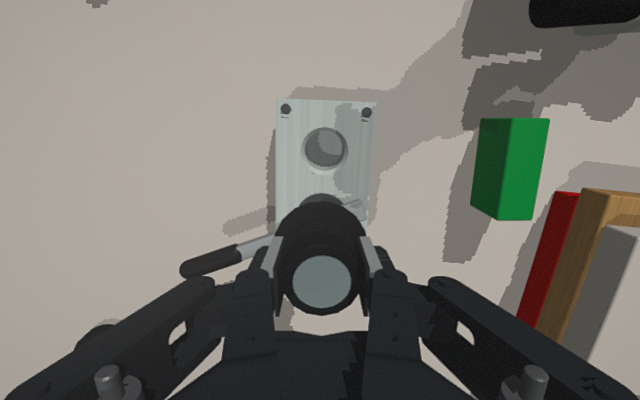

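The bore is at about (325,148), within 1 px of the prediction. The held eyepiece's lens is at (322,282). I'll fit both circles.

```bash
python3 - <<'E'
from h import *
im=np.load("pics/w3.npy"); st=env.get_state(); C=cam("wrist",st)
g=cv2.cvtColor(im,cv2.COLOR_RGB2GRAY)
def fit(mask,seed,nm,z):
    cs,_=cv2.findContours(mask.astype(np.uint8),cv2.RETR_EXTERNAL,cv2.CHAIN_APPROX_NONE)
    for c in cs:
        if cv2.pointPolygonTest(c,seed,False)>=0 and len(c)>20:
            h=cv2.convexHull(c); e=cv2.fitEllipse(h); print(nm,np.round(e[0],1),np.round(e[1],1),onz(C,e[0],z).round(4)); return
print(g[148,295:360:2], g[282,280:366:3], im[282,322])
box=np.zeros_like(g); box[120:180,295:355]=1
for th in(100,115,130): fit((g<th)&(box>0),(325,148),f"bore{th}",.04)
box[:]=0; box[250:312,285:360]=1
fit((g>70)&(box>0),(322,282),"lens",st["tcp_pos"][2]+.029)
print(st["tcp_pos"])
E
```

```text
[172 176 172 150 141  93  92  95  94  98  94  92  92 112 121 121 118 118
 119 117 121 120 121 111  72 100 110 146 144 143 146 146 141] [ 30  32  33  36  70 113 111 113 112 111 111 112 113 114 113 110 111 111
 112 113 114 114 113 116  33  27  28  25  26] [104 117 115]
bore115 [325.4 147. ] [38.9 43.3] [0.6032 0.0432 0.04  ]
bore130 [325.7 147.3] [39.7 45.7] [0.6035 0.043  0.04  ]
lens [321.4 281.4] [52.2 58.4] [ 0.6042 -0.0032  0.1704]
[ 0.60445777 -0.00233415  0.14137749]
```

Emit:
servo_tool:
  increments:
    - {"grip": 1, "x": 15, "y": 1.1, "z": 0, "roll": 0}
    - {"grip": 1, "x": 20, "y": 1.4, "z": 0, "roll": 0}
    - {"grip": 1, "x": 10.2, "y": 0.8, "z": 10, "roll": 0}
    - {"grip": 1, "x": 0, "y": 0, "z": 25, "roll": 0}
    - {"grip": 1, "x": 0, "y": 0, "z": 20, "roll": 0}

```text
clock: 5.17
tcp_pos: [0.604, 0.0449, 0.0856]
orientation: [0.0, 0.672, 0.741, 0.0]
wrist_force: [-0.5, 0.6, -1.7]
finger_gap: 0.0348
grip_force: 40.3
```

Emit:
servo_tool:
  increments:
    - {"grip": 1, "x": 0, "y": 0, "z": 0, "roll": 0}
    - {"grip": 1, "x": 0, "y": 0, "z": 3, "roll": 0}
    - {"grip": 1, "x": 0, "y": 0, "z": 3, "roll": 0}
    - {"grip": 1, "x": 0, "y": 0, "z": 2, "roll": 0}
    - {"grip": 1, "x": 0, "y": 0, "z": 0, "roll": 0}

```text
clock: 5.58
tcp_pos: [0.6048, 0.0423, 0.079]
orientation: [0.0, 0.673, 0.739, 0.0]
wrist_force: [0.0, 0.3, -1.4]
finger_gap: 0.0349
grip_force: 40.3
```

Emit:
servo_tool:
  increments:
    - {"grip": 1, "x": 0, "y": 0, "z": 2, "roll": 0}
    - {"grip": 1, "x": 0, "y": 0, "z": 2, "roll": 0}
    - {"grip": 1, "x": 0, "y": 0, "z": 0, "roll": 0}

```text
clock: 5.83
tcp_pos: [0.6047, 0.0418, 0.0748]
orientation: [0.001, 0.674, 0.739, 0.0]
wrist_force: [0.1, -1.3, -1.7]
finger_gap: 0.0348
grip_force: 40.5
```

Emit:
servo_tool:
  increments:
    - {"grip": 1, "x": 0.3, "y": -0.9, "z": 1, "roll": 0}
    - {"grip": 1, "x": 0, "y": 0, "z": 2, "roll": 0}
    - {"grip": 1, "x": 0, "y": 0, "z": 0, "roll": 0}

```text
clock: 6.08
tcp_pos: [0.6036, 0.042, 0.0712]
orientation: [0.0, 0.673, 0.739, -0.0]
wrist_force: [0.5, -2.7, 0.1]
finger_gap: 0.035
grip_force: 40.5
```

Emit:
servo_tool:
  increments:
    - {"grip": 1, "x": 0, "y": 0, "z": 2, "roll": 0}
    - {"grip": 1, "x": 0, "y": 0, "z": 2, "roll": 0}
    - {"grip": 1, "x": 0, "y": 0, "z": 0, "roll": 0}

```text
clock: 6.33
tcp_pos: [0.6035, 0.0421, 0.067]
orientation: [0.0, 0.673, 0.739, -0.0]
wrist_force: [1.8, -3.4, 0.3]
finger_gap: 0.0347
grip_force: 40.4
```

The barrel is in the bore with light side contact. I'll centre it and go on down.

Emit:
servo_tool:
  increments:
    - {"grip": 1, "x": -0.8, "y": 0.4, "z": 0, "roll": 0}
    - {"grip": 1, "x": 0, "y": 0, "z": 3, "roll": 0}
    - {"grip": 1, "x": 0, "y": 0, "z": 0, "roll": 0}

```text
clock: 6.58
tcp_pos: [0.6037, 0.0418, 0.0637]
orientation: [-0.0, 0.673, 0.739, -0.0]
wrist_force: [1.5, -2.0, -2.1]
finger_gap: 0.0348
grip_force: 40.4
```

Emit:
servo_tool:
  increments:
    - {"grip": 1, "x": 0, "y": 0, "z": 3, "roll": 0}
    - {"grip": 1, "x": 0, "y": 0, "z": 3, "roll": 0}
    - {"grip": 1, "x": 0, "y": 0, "z": 0, "roll": 0}

```text
clock: 6.83
tcp_pos: [0.6036, 0.0418, 0.0576]
orientation: [-0.0, 0.673, 0.739, -0.0]
wrist_force: [1.8, -2.8, -2.6]
finger_gap: 0.0349
grip_force: 40.3
```

Emit:
servo_tool:
  increments:
    - {"grip": 1, "x": -0.6, "y": 0.4, "z": 2, "roll": 0}
    - {"grip": 1, "x": 0, "y": 0, "z": 3, "roll": 0}
    - {"grip": 1, "x": 0, "y": 0, "z": 0, "roll": 0}

```text
clock: 7.08
tcp_pos: [0.6037, 0.0415, 0.0524]
orientation: [-0.001, 0.673, 0.739, -0.0]
wrist_force: [0.7, -0.8, -2.5]
finger_gap: 0.0348
grip_force: 40.4
```

Emit:
servo_tool:
  increments:
    - {"grip": 1, "x": 0, "y": 0, "z": 1, "roll": 0}
    - {"grip": 1, "x": 0, "y": 0, "z": 1, "roll": 0}
    - {"grip": 1, "x": 0, "y": 0, "z": 0, "roll": 0}

```text
clock: 7.33
tcp_pos: [0.6041, 0.0414, 0.051]
orientation: [-0.0, 0.673, 0.739, 0.0]
wrist_force: [0.8, 0.2, -1.8]
finger_gap: 0.0348
grip_force: 40.4
```

Emit:
servo_tool:
  increments:
    - {"grip": 1, "x": 0, "y": 0, "z": 0.6, "roll": 0}
    - {"grip": 1, "x": 0, "y": 0, "z": 0, "roll": 0}

```text
clock: 7.5
tcp_pos: [0.6042, 0.0414, 0.0506]
orientation: [-0.0, 0.673, 0.739, 0.0]
wrist_force: [-0.6, -0.5, -0.7]
finger_gap: 0.0347
grip_force: 40.5
```

Emit:
servo_tool:
  increments:
    - {"grip": 1, "x": 0, "y": 0, "z": 0.6, "roll": 0}
    - {"grip": 1, "x": 0, "y": 0, "z": 0, "roll": 0}

```text
clock: 7.67
tcp_pos: [0.6043, 0.0414, 0.0503]
orientation: [-0.0, 0.673, 0.739, 0.0]
wrist_force: [0.2, -0.1, 0.2]
finger_gap: 0.0347
grip_force: 40.4
```

Emit:
servo_tool:
  increments:
    - {"grip": 1, "x": 0, "y": 0, "z": 0.5, "roll": 0}
    - {"grip": 1, "x": 0, "y": 0, "z": 0, "roll": 0}

```text
clock: 7.83
tcp_pos: [0.6043, 0.0413, 0.0502]
orientation: [0.0, 0.673, 0.739, 0.0]
wrist_force: [-3.2, 0.4, 3.7]
finger_gap: 0.0349
grip_force: 40.6
```

It seated at TCP z 0.050 with upward contact force. Now I'll release and retract.

Emit:
servo_tool:
  increments:
    - {"grip": 0.3, "x": 0, "y": 0, "z": 0, "roll": 0}
    - {"grip": 0, "x": 0, "y": 0, "z": 0, "roll": 0}
    - {"grip": 0, "x": 0, "y": 0, "z": 0, "roll": 0}
    - {"grip": 0, "x": 0, "y": 0, "z": 0, "roll": 0}
    - {"grip": 0, "x": 0, "y": 0, "z": 0, "roll": 0}

```text
clock: 8.25
tcp_pos: [0.6044, 0.0411, 0.0495]
orientation: [-0.0, 0.673, 0.739, 0.0]
wrist_force: [-0.7, -0.1, -0.1]
finger_gap: 0.0853
grip_force: 0.0
```

Emit:
servo_tool:
  increments:
    - {"grip": 0, "x": 0, "y": 0, "z": 0, "roll": 0}
    - {"grip": 0, "x": 0, "y": 0, "z": -10, "roll": 0}
    - {"grip": 0, "x": 0, "y": 0, "z": -30, "roll": 0}
    - {"grip": 0, "x": 0, "y": 0, "z": -40, "roll": 0}
    - {"grip": 0, "x": 0, "y": 0, "z": -40, "roll": 0}

```text
clock: 8.67
tcp_pos: [0.6032, 0.0412, 0.1707]
orientation: [-0.001, 0.673, 0.739, -0.001]
wrist_force: [0.0, -0.4, -0.1]
finger_gap: 0.0854
grip_force: 0.0
```

Emit:
servo_tool:
  increments:
    - {"grip": 1, "x": -20, "y": 0, "z": 0, "roll": 0}
    - {"grip": 1, "x": -20, "y": 0, "z": 0, "roll": 0}
    - {"grip": 1, "x": -20, "y": 0, "z": 0, "roll": 0}
    - {"grip": 1, "x": 0, "y": 0, "z": 0, "roll": 0}
    - {"grip": 1, "x": 0, "y": 0, "z": 0, "roll": 0}

```text
clock: 9.08
tcp_pos: [0.61, -0.0194, 0.1703]
orientation: [0.0, 0.674, 0.739, 0.0]
wrist_force: [0.2, 0.9, -0.1]
finger_gap: 0.0255
grip_force: 0.0
```

Emit:
servo_tool:
  increments:
    - {"grip": 1, "x": 0, "y": 0, "z": 0, "roll": 0}
    - {"grip": 1, "x": 0, "y": 0, "z": 0, "roll": 0}
    - {"grip": 1, "x": 0, "y": 0, "z": 0, "roll": 0}
    - {"grip": 1, "x": 0, "y": 0, "z": 0, "roll": 0}

```text
clock: 9.42
tcp_pos: [0.6098, -0.0178, 0.1696]
orientation: [-0.0, 0.673, 0.74, 0.0]
wrist_force: [-0.4, -0.1, -0.0]
finger_gap: -0.0
grip_force: 0.0
```

```bash
python3 - <<'E'
from h import *
im,C,st=snap("wrist","w4"); print(st["tcp_pos"],st["orientation"],st["joint_pos"],st["wrist_force"],st["finger_gap"]); print(proj(C,[[.604,.042,.079],[.606,-.0185,.054]]))
E
```

```text
[ 0.60979118 -0.01777655  0.16955386] [-1.48189866e-04  6.72904504e-01  7.39729347e-01  2.17930834e-05] [-1.60757571e-01  4.04003178e-01  2.53848271e-02  1.19240252e+00
  1.98291671e-04  1.31549893e+00] [-0.35670876 -0.06848957 -0.01973261] -7.314954211932889e-06
[[321.49375418 128.94567318]
 [317.29491908 197.02604842]]
```

View pics/w4.png

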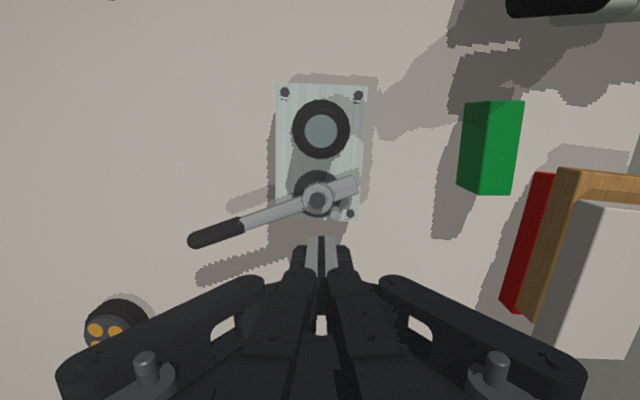

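The eyepiece is seated and upright, with its lens at (321,130) as predicted. The lever pivot is at (318,199), the grip runs from (238,225) to (190,241), and the turret is at (115,320), clear of the sweep.

```bash
python3 - <<'E'
from h import *
im=np.load("pics/w4.npy"); st=env.get_state(); C=cam("wrist",st)
g=cv2.cvtColor(im,cv2.COLOR_RGB2GRAY)
print(g[241-20:241+20:2,205])
m=(g<70).astype(np.uint8); m[:, 260:]=0; m[:200]=0; m[260:]=0
n,l,s,c=cv2.connectedComponentsWithStats(m); i=l[237,205]; print(s[i],c[i])
pts=np.argwhere(l==i)[:,::-1].astype(np.float32); vx,vy,x0,y0=cv2.fitLine(pts,cv2.DIST_L2,0,.01,.01).ravel()
pr=(pts-[x0,y0])@[vx,vy]; A=[x0+vx*pr.min(),y0+vy*pr.min()];B=[x0+vx*pr.max(),y0+vy*pr.max()]
a,b=onz(C,A,.054),onz(C,B,.054); print(a,b,np.hypot(*(a-b)[:2]))
for uv in[(318,199)]: P=onz(C,uv,.062); print("piv",P)
for e in(a,b,(a+b)/2): print(np.hypot(*(e-P)[:2]),np.degrees(np.arctan2(*(e-P)[1::-1])))
# block edges
for uv in[(284,91),(358,95)]: print(onz(C,uv,.04))
T=cam("top"); print("turret",onz(T,(400,297),.032))
E
```

```text
[171 167 172 130  43  49  50  51  53  53  46  51  44 157 170 169 169 168
 169 167]
[187 217  57  32 933] [215.35262594 233.18006431]
[ 0.4871832 -0.0750633  0.054    ] [ 0.53934115 -0.05055576  0.054     ] 0.05762873944531914
piv [ 0.60667423 -0.01828039  0.062     ]
0.13229666394435877 -154.58263313887187
0.07466889550653595 -154.38978184938247
0.10348264453990422 -154.51305640358345
[0.5685776  0.07000583 0.04      ]
[0.63314846 0.07278071 0.04      ]
turret [ 0.3793889  -0.21368187  0.032     ]
```

Emit:
servo_tool:
  increments:
    - {"grip": 1, "x": -2.7, "y": -26.6, "z": 0, "roll": 0}
    - {"grip": 1, "x": -2.7, "y": -26.6, "z": 0, "roll": 0}
    - {"grip": 1, "x": -2.7, "y": -26.6, "z": 0, "roll": 0}
    - {"grip": 1, "x": -2.7, "y": -26.6, "z": 0, "roll": 0}
    - {"grip": 1, "x": 0, "y": 0, "z": 0, "roll": -7}

```text
clock: 9.88
tcp_pos: [0.4997, -0.0387, 0.1691]
orientation: [-0.002, 0.627, 0.779, -0.001]
wrist_force: [-0.5, 1.1, -0.2]
finger_gap: 0.0003
grip_force: 0.0
```

Emit:
servo_tool:
  increments:
    - {"grip": 1, "x": 0, "y": 0, "z": 20, "roll": -7}
    - {"grip": 1, "x": 0, "y": 0, "z": 20, "roll": -6}
    - {"grip": 1, "x": 0, "y": 0, "z": 20, "roll": 0}
    - {"grip": 1, "x": 0, "y": 0, "z": 0, "roll": 0}
    - {"grip": 1, "x": 0, "y": 0, "z": 0, "roll": 0}

```text
clock: 10.3
tcp_pos: [0.504, -0.0388, 0.109]
orientation: [-0.001, 0.535, 0.845, -0.0]
wrist_force: [0.5, -0.9, 0.3]
finger_gap: 0.0004
grip_force: 0.0
```

```bash
cat > lv.py <<'E'
from h import *
import sys
st=env.get_state(); P=np.array([.606,-.0183]); p=st["tcp_pos"][:2]; q=st["orientation"]
X=R.from_quat([q[1],q[2],q[3],q[0]]).as_matrix()[:2,0]
d=p-P; t=-X/np.linalg.norm(X); u=np.array([t[1],-t[0]])
print("tool lever angle",np.degrees(np.arctan2(u[1],u[0]))%360,"along u,t mm",d@u*1e3,d@t*1e3,st["tcp_pos"][2],"F t,u",st["wrist_force"][:2]@t,st["wrist_force"][:2]@u,st["clock"],np.round(st["joint_pos"],2))
E
python3 lv.py
```

```text
tool lever angle 205.35179931140263 along u,t mm 100.96440210467993 -25.195746251654842 0.10899794654880798 F t,u 1.0352673797860443 -0.0880799985902383 10.3 [-0.24  0.26 -0.34  0.97  0.    0.89]
```

Emit:
servo_tool:
  increments:
    - {"grip": 1, "x": 0, "y": 0, "z": 25, "roll": 0}
    - {"grip": 1, "x": 0, "y": 0, "z": 25, "roll": 0}
    - {"grip": 1, "x": 0, "y": 0, "z": 17, "roll": 0}
    - {"grip": 1, "x": 0, "y": 0, "z": 0, "roll": 0}
    - {"grip": 1, "x": 0, "y": 0, "z": 0, "roll": 0}

```text
clock: 10.72
tcp_pos: [0.5051, -0.0392, 0.0432]
orientation: [-0.0, 0.535, 0.845, -0.0]
wrist_force: [1.1, -0.3, 0.9]
finger_gap: -0.0001
grip_force: 0.0
```

Emit:
servo_tool:
  increments:
    - {"grip": 1, "x": -2, "y": 0, "z": 0, "roll": 0}
    - {"grip": 1, "x": -2, "y": 0, "z": 0, "roll": 0}
    - {"grip": 1, "x": -2, "y": 0, "z": 0, "roll": 0}
    - {"grip": 1, "x": -2, "y": 0, "z": 0, "roll": 0}

```text
clock: 11.05
tcp_pos: [0.5091, -0.0458, 0.0437]
orientation: [0.0, 0.534, 0.845, 0.001]
wrist_force: [-0.1, 4.7, 2.0]
finger_gap: -0.0003
grip_force: 2.4
```

```bash
python3 lv.py
```

```text
tool lever angle 205.39260634015187 along u,t mm 99.27100720631599 -16.734887382112905 0.04371039888311499 F t,u -4.284538862797528 -1.9603383712072826 11.05 [-0.25  0.33 -0.42  0.82  0.    0.88]
```

Contact at 4.3 N. I'll sweep in steps while watching the force.

Emit:
servo_tool:
  increments:
    - {"grip": 1, "x": -3.5, "y": -0.5, "z": 0, "roll": -2}
    - {"grip": 1, "x": -3.5, "y": -0.5, "z": 0, "roll": -2}
    - {"grip": 1, "x": -3.5, "y": -0.5, "z": 0, "roll": -2}
    - {"grip": 1, "x": -3.5, "y": -0.5, "z": 0, "roll": -2}
    - {"grip": 1, "x": -3.5, "y": -0.5, "z": 0, "roll": -2}

```text
clock: 11.47
tcp_pos: [0.5152, -0.0621, 0.0435]
orientation: [-0.0, 0.458, 0.889, 0.001]
wrist_force: [-0.9, 4.9, 2.4]
finger_gap: 0.0003
grip_force: 2.5
```

```bash
python3 lv.py
```

```text
tool lever angle 215.5017829901527 along u,t mm 99.37424123510198 -17.088690801917004 0.04349537142941266 F t,u -4.525452592817133 -2.1146011678274963 11.4667 [-0.28  0.34 -0.4   0.82  0.    0.67]
```

Emit:
servo_tool:
  increments:
    - {"grip": 1, "x": -3.5, "y": -0.5, "z": 0, "roll": -2}
    - {"grip": 1, "x": -3.5, "y": -0.5, "z": 0, "roll": -2}
    - {"grip": 1, "x": -3.5, "y": -0.5, "z": 0, "roll": -2}
    - {"grip": 1, "x": -3.5, "y": -0.5, "z": 0, "roll": -2}
    - {"grip": 1, "x": -3.5, "y": -0.5, "z": 0, "roll": -2}

```text
clock: 11.88
tcp_pos: [0.524, -0.0771, 0.0434]
orientation: [-0.0, 0.379, 0.926, 0.001]
wrist_force: [-1.2, 5.1, 3.0]
finger_gap: -0.0001
grip_force: 2.6
```

Emit:
servo_tool:
  increments:
    - {"grip": 1, "x": -3.5, "y": -0.5, "z": 0, "roll": -2}
    - {"grip": 1, "x": -3.5, "y": -0.5, "z": 0, "roll": -2}
    - {"grip": 1, "x": -3.5, "y": -0.5, "z": 0, "roll": -2}
    - {"grip": 1, "x": -3.5, "y": -0.5, "z": 0, "roll": -2}
    - {"grip": 1, "x": -3.5, "y": -0.5, "z": 0, "roll": -2}

```text
clock: 12.3
tcp_pos: [0.535, -0.0903, 0.0432]
orientation: [-0.001, 0.297, 0.955, 0.001]
wrist_force: [-3.5, 5.5, 3.3]
finger_gap: -0.0003
grip_force: 2.7
```

Emit:
servo_tool:
  increments:
    - {"grip": 1, "x": -3.5, "y": -0.5, "z": 0, "roll": -2}
    - {"grip": 1, "x": -3.5, "y": -0.5, "z": 0, "roll": -2}
    - {"grip": 1, "x": -3.5, "y": -0.5, "z": 0, "roll": -2}
    - {"grip": 1, "x": -3.5, "y": -0.5, "z": 0, "roll": -2}
    - {"grip": 1, "x": -3.5, "y": -0.5, "z": 0, "roll": -2}

```text
clock: 12.72
tcp_pos: [0.5483, -0.1015, 0.0431]
orientation: [-0.001, 0.212, 0.977, 0.001]
wrist_force: [-4.7, 5.0, 4.1]
finger_gap: -0.0004
grip_force: 2.8
```

```bash
python3 lv.py
```

```text
tool lever angle 245.48451009793752 along u,t mm 99.63624302324003 -18.028215918502593 0.043085207439925624 F t,u -6.347968254005743 -2.6192382091752107 12.7167 [-0.33  0.41 -0.3   0.86  0.    0.1 ]
```

Emit:
servo_tool:
  increments:
    - {"grip": 1, "x": -1.75, "y": -0.3, "z": 0, "roll": -1}
    - {"grip": 1, "x": -1.75, "y": -0.3, "z": 0, "roll": -1}
    - {"grip": 1, "x": -1.75, "y": -0.3, "z": 0, "roll": -1}
    - {"grip": 1, "x": -1.75, "y": -0.3, "z": 0, "roll": -1}
    - {"grip": 1, "x": -1.75, "y": -0.3, "z": 0, "roll": -1}

```text
clock: 13.13
tcp_pos: [0.5556, -0.1062, 0.0431]
orientation: [-0.001, 0.17, 0.985, 0.001]
wrist_force: [-3.5, 3.6, 3.4]
finger_gap: -0.0001
grip_force: 2.7
```

Emit:
servo_tool:
  increments:
    - {"grip": 1, "x": -1.75, "y": -0.3, "z": 0, "roll": -1}
    - {"grip": 1, "x": -1.75, "y": -0.3, "z": 0, "roll": -1}
    - {"grip": 1, "x": -1.75, "y": -0.3, "z": 0, "roll": -1}
    - {"grip": 1, "x": -1.75, "y": -0.3, "z": 0, "roll": -1}

```text
clock: 13.47
tcp_pos: [0.5617, -0.1096, 0.043]
orientation: [-0.001, 0.135, 0.991, 0.001]
wrist_force: [-4.6, 3.1, 2.9]
finger_gap: 0.0001
grip_force: 2.8
```

```bash
python3 lv.py
```

```text
tool lever angle 254.42598759008146 along u,t mm 99.85058370775477 -18.209232562624965 0.04301868777780504 F t,u -5.298003600177908 -1.7120835129517973 13.4667 [-0.33  0.43 -0.26  0.88  0.   -0.06]
```

Emit:
servo_tool:
  increments:
    - {"grip": 1, "x": -1.4, "y": -0.2, "z": 0, "roll": -0.8}
    - {"grip": 1, "x": -1.4, "y": -0.2, "z": 0, "roll": -0.8}
    - {"grip": 1, "x": -1.4, "y": -0.2, "z": 0, "roll": -0.8}

```text
clock: 13.72
tcp_pos: [0.5655, -0.1113, 0.043]
orientation: [-0.001, 0.115, 0.993, 0.001]
wrist_force: [-5.0, 4.0, 3.5]
finger_gap: -0.0001
grip_force: 2.8
```

Emit:
servo_tool:
  increments:
    - {"grip": 1, "x": -1.4, "y": -0.2, "z": 0, "roll": -0.8}
    - {"grip": 1, "x": -1.4, "y": -0.2, "z": 0, "roll": -0.8}

```text
clock: 13.88
tcp_pos: [0.5681, -0.1124, 0.043]
orientation: [-0.001, 0.101, 0.995, 0.001]
wrist_force: [-6.1, 2.8, 3.5]
finger_gap: -0.0004
grip_force: 2.8
```

Emit:
servo_tool:
  increments:
    - {"grip": 1, "x": -1.4, "y": -0.2, "z": 0, "roll": -0.8}
    - {"grip": 1, "x": -1.4, "y": -0.2, "z": 0, "roll": -0.8}

```text
clock: 14.05
tcp_pos: [0.5707, -0.1134, 0.043]
orientation: [-0.002, 0.087, 0.996, 0.0]
wrist_force: [-5.6, 3.2, 4.2]
finger_gap: 0.0002
grip_force: 2.8
```

Emit:
servo_tool:
  increments:
    - {"grip": 1, "x": -1.4, "y": -0.2, "z": 0, "roll": -0.8}
    - {"grip": 1, "x": -1.4, "y": -0.2, "z": 0, "roll": -0.8}

```text
clock: 14.22
tcp_pos: [0.5733, -0.1144, 0.043]
orientation: [-0.002, 0.073, 0.997, 0.0]
wrist_force: [-5.7, 1.9, 3.9]
finger_gap: 0.0001
grip_force: 2.8
```

Emit:
servo_tool:
  increments:
    - {"grip": 1, "x": -1.4, "y": -0.2, "z": 0, "roll": -0.8}
    - {"grip": 1, "x": -1.4, "y": -0.2, "z": 0, "roll": -0.8}

```text
clock: 14.38
tcp_pos: [0.576, -0.1152, 0.043]
orientation: [-0.002, 0.059, 0.998, 0.0]
wrist_force: [-5.6, 2.1, 4.3]
finger_gap: 0.0001
grip_force: 2.9
```

Emit:
servo_tool:
  increments:
    - {"grip": 1, "x": -1.4, "y": -0.2, "z": 0, "roll": -0.8}
    - {"grip": 1, "x": -1.4, "y": -0.2, "z": 0, "roll": -0.8}

```text
clock: 14.55
tcp_pos: [0.5787, -0.116, 0.043]
orientation: [-0.002, 0.045, 0.999, 0.0]
wrist_force: [-4.9, 2.5, 3.8]
finger_gap: -0.0004
grip_force: 2.9
```

Emit:
servo_tool:
  increments:
    - {"grip": 1, "x": -1.4, "y": -0.2, "z": 0, "roll": -0.8}
    - {"grip": 1, "x": -1.4, "y": -0.2, "z": 0, "roll": -0.8}

```text
clock: 14.72
tcp_pos: [0.5814, -0.1168, 0.043]
orientation: [-0.002, 0.032, 1.0, 0.0]
wrist_force: [-6.0, 2.1, 4.0]
finger_gap: -0.0001
grip_force: 2.9
```

Emit:
servo_tool:
  increments:
    - {"grip": 1, "x": -1.4, "y": -0.2, "z": 0, "roll": -0.8}
    - {"grip": 1, "x": -1.4, "y": -0.2, "z": 0, "roll": -0.8}

```text
clock: 14.88
tcp_pos: [0.5842, -0.1175, 0.043]
orientation: [-0.002, 0.018, 1.0, 0.0]
wrist_force: [-5.9, 1.8, 3.9]
finger_gap: 0.0002
grip_force: 2.9
```

Emit:
servo_tool:
  increments:
    - {"grip": 1, "x": -1.4, "y": -0.2, "z": 0, "roll": -0.8}
    - {"grip": 1, "x": -1.4, "y": -0.2, "z": 0, "roll": -0.8}

```text
clock: 15.05
tcp_pos: [0.5869, -0.118, 0.043]
orientation: [-0.002, 0.004, 1.0, 0.0]
wrist_force: [-5.8, 0.9, 3.4]
finger_gap: 0.0001
grip_force: 2.9
```

```bash
python3 lv.py
```

```text
tool lever angle 269.57632800780965 along u,t mm 99.8654960387374 -18.340536160259177 0.04299099443434333 F t,u -5.756874157302569 -0.8096589298216391 15.05 [-0.33  0.48 -0.19  0.91 -0.   -0.32]
```

Emit:
servo_tool:
  increments:
    - {"grip": 1, "x": -1.4, "y": -0.2, "z": 0, "roll": -0.8}
    - {"grip": 1, "x": -1.4, "y": -0.2, "z": 0, "roll": -0.8}

```text
clock: 15.22
tcp_pos: [0.5897, -0.1185, 0.043]
orientation: [-0.002, -0.01, 1.0, 0.0]
wrist_force: [-6.3, 0.7, 4.9]
finger_gap: 0.0
grip_force: 3.0
```

Emit:
servo_tool:
  increments:
    - {"grip": 1, "x": -1.4, "y": -0.2, "z": 0, "roll": -0.8}
    - {"grip": 1, "x": -1.4, "y": -0.2, "z": 0, "roll": -0.8}

```text
clock: 15.38
tcp_pos: [0.5925, -0.1189, 0.043]
orientation: [-0.002, -0.024, 1.0, -0.0]
wrist_force: [-5.5, 1.4, 3.0]
finger_gap: -0.0002
grip_force: 3.0
```

Emit:
servo_tool:
  increments:
    - {"grip": 1, "x": -1.4, "y": -0.2, "z": 0, "roll": -0.8}
    - {"grip": 1, "x": -1.4, "y": -0.2, "z": 0, "roll": -0.8}

```text
clock: 15.55
tcp_pos: [0.5953, -0.1193, 0.043]
orientation: [-0.002, -0.038, 0.999, -0.0]
wrist_force: [-5.7, 0.6, 3.7]
finger_gap: -0.0002
grip_force: 3.0
```

Emit:
servo_tool:
  increments:
    - {"grip": 1, "x": -1.4, "y": -0.2, "z": 0, "roll": -0.8}
    - {"grip": 1, "x": -1.4, "y": -0.2, "z": 0, "roll": -0.8}

```text
clock: 15.72
tcp_pos: [0.5982, -0.1195, 0.043]
orientation: [-0.002, -0.052, 0.999, -0.0]
wrist_force: [-5.4, 0.8, 3.7]
finger_gap: 0.0002
grip_force: 3.0
```

Emit:
servo_tool:
  increments:
    - {"grip": 1, "x": -1.4, "y": -0.2, "z": 0, "roll": -0.8}
    - {"grip": 1, "x": -1.4, "y": -0.2, "z": 0, "roll": -0.8}

```text
clock: 15.88
tcp_pos: [0.601, -0.1197, 0.043]
orientation: [-0.002, -0.066, 0.998, -0.0]
wrist_force: [-5.6, 0.6, 3.8]
finger_gap: -0.0002
grip_force: 3.0
```

Emit:
servo_tool:
  increments:
    - {"grip": 1, "x": -1.4, "y": -0.2, "z": 0, "roll": -0.8}
    - {"grip": 1, "x": -1.4, "y": -0.2, "z": 0, "roll": -0.8}

```text
clock: 16.05
tcp_pos: [0.6038, -0.1198, 0.0431]
orientation: [-0.002, -0.08, 0.997, -0.0]
wrist_force: [-6.6, -0.8, 4.4]
finger_gap: 0.0002
grip_force: 3.1
```

Emit:
servo_tool:
  increments:
    - {"grip": 1, "x": -1.4, "y": -0.2, "z": 0, "roll": -0.8}
    - {"grip": 1, "x": -1.4, "y": -0.2, "z": 0, "roll": -0.8}

```text
clock: 16.22
tcp_pos: [0.6067, -0.1198, 0.0431]
orientation: [-0.002, -0.094, 0.996, -0.0]
wrist_force: [-6.2, -0.1, 4.3]
finger_gap: 0.0
grip_force: 3.1
```

```bash
python3 lv.py
```

```text
tool lever angle 280.7506747112583 along u,t mm 99.87589473812608 -18.298474913296804 0.043071510477840524 F t,u -6.096554314344693 -1.0598177922142826 16.2167 [-0.32  0.51 -0.13  0.93 -0.   -0.51]
```

Emit:
servo_tool:
  increments:
    - {"grip": 1, "x": -1.4, "y": -0.2, "z": 0, "roll": -0.8}
    - {"grip": 1, "x": -1.4, "y": -0.2, "z": 0, "roll": -0.8}

```text
clock: 16.38
tcp_pos: [0.6095, -0.1198, 0.0431]
orientation: [-0.002, -0.108, 0.994, -0.0]
wrist_force: [-5.9, -1.5, 3.8]
finger_gap: -0.0
grip_force: 3.1
```

Emit:
servo_tool:
  increments:
    - {"grip": 1, "x": -1.4, "y": -0.2, "z": 0, "roll": -0.8}
    - {"grip": 1, "x": -1.4, "y": -0.2, "z": 0, "roll": -0.8}

```text
clock: 16.55
tcp_pos: [0.6119, -0.1197, 0.043]
orientation: [-0.002, -0.121, 0.993, -0.0]
wrist_force: [-9.0, -1.8, 4.1]
finger_gap: 0.0001
grip_force: 4.8
```

The force is rising, so this looks like the stop. I'll go on in small steps.

Emit:
servo_tool:
  increments:
    - {"grip": 1, "x": -0.7, "y": 0, "z": 0, "roll": 0}
    - {"grip": 1, "x": 0, "y": 0, "z": 0, "roll": 0}

```text
clock: 16.72
tcp_pos: [0.6119, -0.1197, 0.0428]
orientation: [-0.003, -0.121, 0.993, -0.001]
wrist_force: [-8.5, -1.5, 4.8]
finger_gap: -0.0
grip_force: 4.5
```

```bash
python3 lv.py
```

```text
tool lever angle 283.8877785157083 along u,t mm 99.870343167291 -18.58802252190961 0.04281761555572641 F t,u -8.663154846681444 -0.5528514588870626 16.7167 [-0.32  0.52 -0.12  0.94 -0.   -0.56]
```

Emit:
servo_tool:
  increments:
    - {"grip": 1, "x": -1, "y": 0, "z": 0, "roll": 0}
    - {"grip": 1, "x": 0, "y": 0, "z": 0, "roll": 0}

```text
clock: 16.88
tcp_pos: [0.6123, -0.1197, 0.0427]
orientation: [-0.004, -0.121, 0.993, -0.001]
wrist_force: [-10.8, -2.7, 5.0]
finger_gap: -0.0001
grip_force: 5.3
```

Emit:
servo_tool:
  increments:
    - {"grip": 1, "x": -1, "y": 0, "z": 0, "roll": 0}
    - {"grip": 1, "x": 0, "y": 0, "z": 0, "roll": 0}

```text
clock: 17.05
tcp_pos: [0.6126, -0.1196, 0.0426]
orientation: [-0.004, -0.121, 0.993, -0.001]
wrist_force: [-11.9, -3.7, 6.2]
finger_gap: 0.0
grip_force: 6.1
```

Emit:
servo_tool:
  increments:
    - {"grip": 1, "x": -1.1, "y": 0, "z": 0, "roll": 0}
    - {"grip": 1, "x": 0, "y": 0, "z": 0, "roll": 0}

```text
clock: 17.22
tcp_pos: [0.6129, -0.1195, 0.0424]
orientation: [-0.005, -0.12, 0.993, -0.001]
wrist_force: [-13.9, -3.9, 6.7]
finger_gap: -0.0002
grip_force: 7.1
```

```bash
python3 lv.py
```

```text
tool lever angle 283.8402823057256 along u,t mm 99.93344236017337 -17.532222296776553 0.04243950196957675 F t,u -14.445493203086322 0.4773597452711338 17.2167 [-0.32  0.53 -0.11  0.94 -0.01 -0.56]
```

Emit:
servo_tool:
  increments:
    - {"grip": 1, "x": -0.4, "y": 0, "z": 0, "roll": 0}
    - {"grip": 1, "x": 0, "y": 0, "z": 0, "roll": 0}
    - {"grip": 1, "x": 0, "y": 0, "z": 0, "roll": 0}
    - {"grip": 1, "x": 0, "y": 0, "z": 0, "roll": 0}
    - {"grip": 1, "x": 0, "y": 0, "z": 0, "roll": 0}

```text
clock: 17.63
tcp_pos: [0.6129, -0.1195, 0.0424]
orientation: [-0.005, -0.12, 0.993, -0.001]
wrist_force: [-13.6, -5.3, 6.9]
finger_gap: 0.0002
grip_force: 7.4
```

Emit:
servo_tool:
  increments:
    - {"grip": 1, "x": 0, "y": 0, "z": 0, "roll": 0}
    - {"grip": 1, "x": 0, "y": 0, "z": 0, "roll": 0}
    - {"grip": 1, "x": 0, "y": 0, "z": 0, "roll": 0}
    - {"grip": 1, "x": 0, "y": 0, "z": 0, "roll": 0}
    - {"grip": 1, "x": 0, "y": 0, "z": 0, "roll": 0}

```text
clock: 18.05
tcp_pos: [0.6129, -0.1195, 0.0424]
orientation: [-0.005, -0.12, 0.993, -0.001]
wrist_force: [-13.8, -4.4, 6.8]
finger_gap: -0.0001
grip_force: 7.4
```

Emit:
servo_tool:
  increments:
    - {"grip": 1, "x": 0, "y": 0, "z": 0, "roll": 0}
    - {"grip": 1, "x": 0, "y": 0, "z": 0, "roll": 0}
    - {"grip": 1, "x": 0, "y": 0, "z": 0, "roll": 0}
    - {"grip": 1, "x": 0, "y": 0, "z": 0, "roll": 0}
    - {"grip": 1, "x": 0, "y": 0, "z": 0, "roll": 0}

```text
clock: 18.47
tcp_pos: [0.6129, -0.1195, 0.0424]
orientation: [-0.005, -0.12, 0.993, -0.001]
wrist_force: [-13.9, -4.6, 7.1]
finger_gap: -0.0004
grip_force: 7.4
```

```bash
python3 lv.py
```

```text
tool lever angle 283.8280144452214 along u,t mm 99.93240877708803 -17.498903291150334 0.04236153897869489 F t,u -14.611607066688972 1.098054203794449 18.4667 [-0.32  0.53 -0.11  0.94 -0.01 -0.56]
```

I held about 14.6 N against the stop for 1.25 s with no creep. Next I'll back off, lift and check.

Emit:
servo_tool:
  increments:
    - {"grip": 1, "x": 3, "y": 0, "z": 0, "roll": 0}
    - {"grip": 1, "x": 5, "y": 0, "z": 0, "roll": 0}
    - {"grip": 1, "x": 7, "y": 0, "z": 0, "roll": 0}
    - {"grip": 1, "x": 0, "y": 0, "z": 0, "roll": 0}
    - {"grip": 1, "x": 0, "y": 0, "z": -20, "roll": 0}

```text
clock: 18.88
tcp_pos: [0.601, -0.1209, 0.0594]
orientation: [-0.003, -0.121, 0.993, 0.001]
wrist_force: [0.5, 0.6, -0.4]
finger_gap: 0.0002
grip_force: 0.0
```

Emit:
servo_tool:
  increments:
    - {"grip": 1, "x": 0, "y": 0, "z": -35, "roll": 0}
    - {"grip": 1, "x": 0, "y": 0, "z": -35, "roll": 0}
    - {"grip": 1, "x": 0, "y": 0, "z": -35, "roll": 0}
    - {"grip": 1, "x": 0, "y": 0, "z": 0, "roll": 0}
    - {"grip": 1, "x": 0, "y": 0, "z": 0, "roll": 0}

```text
clock: 19.3
tcp_pos: [0.606, -0.1222, 0.1709]
orientation: [0.003, -0.122, 0.993, -0.001]
wrist_force: [0.2, -0.0, -1.2]
finger_gap: 0.0001
grip_force: 0.0
```

```bash
python3 - <<'E'
from h import *
snap("scene","s5")
a=cv2.imread("pics/s5.png"); cv2.imwrite("pics/s5c.png",cv2.resize(a[100:300,180:480],None,fx=2.5,fy=2.5,interpolation=cv2.INTER_CUBIC))
E
```

```text
(no output)
```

View pics/s5c.png

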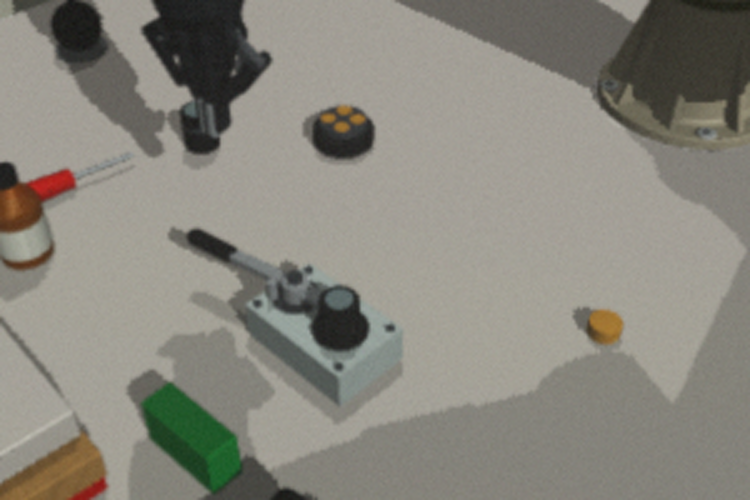

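The picture shows the eyepiece upright with its flange flat at (340,330), the lever closed with its nose over the flange, and the bystanders in place. I'll hand in.

```bash
python3 -c "from workcell import env; print(env.hand_in())"
```

```text
the job is handed in; nothing more can be done
None
```

The job is handed in at about 19 s: the eyepiece sits upright and flat in the bore, and the lever was pressed against its stop with about 15 N for 1.25 s, no reading on it above about 17 N, with nothing else visibly moved.

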